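Hang the filter bracket level on the rack stud

TASK

Take the bare L-shaped aluminium bracket out of the slotted holder and hang it, right way up, on the upright's stud by the one hole that lets it hang level, sitting in the groove between the red head and the brass collar; then let go so that it hangs free and still. The stud may be clamped anywhere along its slot, so feel for it gently: keep every push on the stud and upright under 25 N. Leave the other panels and the things on the bench where they are.

Things in the scene. Friction and masses are not known exactly. Their poses are not given: they have to be found in the camera images.
- bracket: L-shaped bracket of bare aluminium, 8 mm thick all over, about 0.47 kg, upright in one of the holder's slots. x is normal to the sheet, y along its width, z up; origin mid-thickness at the bottom edge, under the leg's middle. Leg: y -60 to 60, z 0 to 165 mm. Foot: y 60 to 124, z 0 to 45 mm. Four 16 mm round holes in a row at z 115, y -36, -12, 12, 36 mm; one lies above the centre of gravity.
- hole_a (a point): centre of the hole at y = -36 mm (the end away from the foot), half-way through the sheet; axes as the bracket's
- hole_b (a point): centre of the hole at y = -12 mm, half-way through the sheet; axes as the bracket's
- hole_c (a point): centre of the hole at y = 12 mm, half-way through the sheet; axes as the bracket's
- hole_d (a point): centre of the hole at y = 36 mm (the end towards the foot), half-way through the sheet; axes as the bracket's
- bracket_grip (a point): on the bracket's plain top strip, 12 mm below its top edge, 38 mm above the line of holes, over the leg's middle (y = 0); the strip can be pinched from above across its 8 mm anywhere along the leg, but fingers reaching over 35 mm below the top edge would meet the collar behind the hung sheet; axes as the bracket's
- holder: fixed holder: blue base 235 (x) x 150 (y) x 12 mm with three slots for sheets, 80 mm apart along x, each 11 mm wide and 110 mm long along y, walls 32 mm high on the base; the sheets stand on the base's top. Origin at the centre of its underside. The bracket's axes are parallel to these at the start and the leg's middle is at y = 0 within 6 mm.
- upright: fixed grey steel post 30 (x) x 44 (y) mm, top 218 mm up, on a base 150 x 130 x 12 mm; origin on the table below the post's centre. From its -x face a level stud sticks out 74 mm along -x: from the free end a red head (12 mm diameter, 6 long, rim bevelled 1), a groove (7 diameter, 13 long), a brass collar (20 diameter, 6 long), a rod (10 diameter, 35 long), a clamp block 26 mm square, 14 thick.
- stud_low (a point): point on the upright where the middle of the head's front face would be with the stud at the foot of its slot. Axes as the upright's: x inwards along the stud, z up. The stud is firmly clamped 4 to 24 mm straight above this point, unmeasured: find it by touch or sight. Groove x 6 to 19 mm, collar from 19. A bracket hung in the groove has its hole's centre 4.5 mm below the stud's axis.
- panel_grey: bystander, leave alone: 120 wide, 100 high, 8 thick, grey, two dark vent slits (mm); origin at its foot
- panel_black: bystander, leave alone: 110 wide, 88 high, 8 thick, black, two brass sockets (mm); origin at its foot
- coffee_cup: bystander, leave alone: white cup, 76 across, 95 high (mm); origin at its foot
- screwdriver: bystander, leave alone: screwdriver lying flat (mm); origin at its foot
- wrench: bystander, leave alone: open wrench lying flat (mm); origin at its foot
- adapter: bystander, leave alone: upright brass coax adapter, 28 across, 44 high (mm); origin at its foot
- microphone: bystander, leave alone: white hand microphone lying flat, 55 x 75 x 30 (mm); origin at its foot
Things that resemble listed ones, but are neither listed nor needed, are in the scene too. Several things have the shape of the bracket; the one meant has the colours described above. What is shaped like the upright but turquoise is not meant.

How it is judged:
By the outcome, as a careful person would: the job done as asked, in the order asked, and still so for the second after the job is handed in, with the robot touching nothing.
It also fails if it takes over 67 s, if anything falls off the work surface, if the arm or the gripper's body presses on something with over 40 N, if the wrist force passes 120 N, or if a joint passes its speed limit or range.

ROBOT

A 6-joint arm with a two-finger parallel gripper is mounted at the origin on the work surface. World frame = base frame: x ahead of the robot, y to its left, z up, the work surface at z = 0. Lengths are in mm, angles in rad, forces in N, time in s.
With the tool pointing down it reaches from about 275 to 1000 mm from the base axis. Payload 8.4 kg.
Tool frame: the origin (TCP) lies on the centre line of the jaws, within the pads' length; the fingertips stand 25 mm ahead of it and the grasp point (between the pads) lies 6 mm ahead of it; z points along the fingers, x is the direction in which the jaws open and shut, and the axes are right-handed (so a half turn about z gives the same grasp; the last joint's range is limited). The gripper opens to 85 mm and grips with 20 to 120 N. Pads are 22 mm wide; open, the fingers measure 114 mm over their backs; the gripper's body (76 mm by 85 mm) begins 54 mm behind the grasp point. The pads swing forward as they close: fully open they stand 13 mm farther back than shut.
Start: joints at [-1.265, 0.353, 1.633, -0, 1.155, -0.002], TCP at [189.35, -595.63, 256.281] pointing down, gripper open.
Joint ranges: [-2.63, 2.63], [-0.92, 2.1], [0.06, 2.66], [-1.3, 4.44], [0, 2.69], [-3.02, 3.02]. Speed limits (rad/s): [2.22, 2.22, 2.79, 3.14, 3.14, 3.14].

INTERFACE

Orientations are given as [roll, pitch, yaw] about the fixed x, y, z axes, in that order (R = Rz(yaw) Ry(pitch) Rx(roll)).
In Python, from rig import r gives the robot as it stands. The module is installed in compiled form; this text tells all that it offers.
- The arm moves only by the tool jog_arm, never from a script. Its argument "deltas" is a list of rows, each an object with "gripper": the gripper command: -1 is fully open, 1 is shut, values between are in proportion; "translation": the shift along the world's x, y, z in units of 10 cm (1.0 is 10 cm), a list of three; "dr": the turn, a rotation vector about the world's x, y, z in units of pi/2 rad (1.0 is pi/2 rad), a list of three. In form: [{"gripper": gripper, "translation": [x, y, z], "dr": [wx, wy, wz]}, ...]. A call has 1 to 12 rows; each row shifts and turns the commanded pose from where the row before left it; what a row does not reach is not made up. A row lasts 1/12 s, in which the tool goes at most 41.7 mm and 7.16 degrees, less where a joint would pass 70% of its speed; a pose out of reach is approached as far as the arm can. A call with a number of a shift or a turn outside -1 to 1 is refused whole. A call with a gripper value outside its range is refused whole. The fingers move at their own pace and stop on an object; "squeeze" is the grip in N (left out, the last holds). Time passes only in rows, so rows that do not move let the fingers close. It gives the time, the measured TCP pose, the force and the opening at its end, in the units of the state.
- r.sense(): the state, without advancing time (a new reading comes with each control period).
- r.grab_frame(name): name is "scene" or "top" or "wrist"; returns the picture (384x512x3 uint8, blue, green, red); there is no depth.
- r.calibration(name): a dict with "mtx" (3x3 intrinsics, pixels), "world_from_camera" (4x4, takes a point from camera to world coordinates). Camera axes: x right, y down, z forward; pixel columns grow to the right and rows downward; lengths in mm; the calibration is good to about 2 mm. The wrist camera is an equidistant fisheye: a pixel r from the principal point sees the ray r / f radians off the axis. A picture is of the moment at which its call begins: read the wrist's pose just before it. calibration takes no time and is no camera call; for the wrist camera it gives the pose at the moment of the call.
- r.sign_off(): hands the job in, once; it reports no verdict.
The state is a dict: "clock": time; "qpos": joint angles; "qvel": joint speeds; "joint_efforts": joint torques, N m; "eef_pos": TCP position; "tcp_rot": TCP orientation; "contact_force": force on the tool from outside, world axes, zero at the start; "wrist_torque": the same for the moment, N m; "opening": opening from 0.0 (shut) to 1.0 (fully open).
Only numpy, scipy, OpenCV 4.12 (cv2) and the standard library are available. Lean on these libraries where they do the work, as an engineer would, in place of code of your own. Each camera call takes 0.05 s, during which the arm holds its last target. There are 200 camera calls.

## Working session

There is one attempt and no reset: what is moved stays moved. The work goes in short steps, Python scripts to look and compute and a tool call to move; the robot and the scene stay as the last step left them, time stands still between calls to the robot, and variables do not carry over. Pictures are saved under pics/ and viewed, about 8 in all and at most 12, crops included, and the job is handed in when it is done.

Besides the shell and the picture viewer there is one more tool, called after "Emit:" as name(argument=value, ...), one argument or row to a line, values as JSON. jog_arm: Moves the arm, as the interface text tells. Shifts and turns lie within -1 to 1; 1 stands for 10 cm of shift or pi/2 rad of turn. Its arguments: {"type":"object","properties":{"deltas":{"type":"array"},"squeeze":{"type":"number"}},"required":["deltas"]}

```bash
mkdir -p pics; python3 - <<'E'
from rig import r
import cv2,numpy as np
print(r.sense())
for n in ("scene","top"):
    f=r.grab_frame(n); cv2.imwrite(f"pics/{n}0.png",f); c=r.calibration(n); print(n,np.round(c["mtx"],1).tolist(),np.round(c["world_from_camera"],3).tolist())
a=cv2.imread("pics/scene0.png");b=cv2.imread("pics/top0.png")
cv2.imwrite("pics/s0.png",cv2.resize(a,(800,600),interpolation=cv2.INTER_CUBIC));cv2.imwrite("pics/t0.png",cv2.resize(b,(800,600),interpolation=cv2.INTER_CUBIC))
E
```

```text
{'clock': 0.0, 'qpos': array([-1.26540942e+00,  3.53642069e-01,  1.63412567e+00,  2.44308126e-05,
        1.15519970e+00, -2.42180518e-03]), 'qvel': array([ 0.00122436, -0.00031308, -0.00065846,  0.00098296,  0.00017209,
       -0.00044335]), 'joint_efforts': array([-2.27359538e-03, -6.05256557e+01, -3.42067838e+01, -4.06832498e-05,
        9.52723261e-03,  8.99381007e-06]), 'eef_pos': array([ 189.21952824, -595.21074155,  255.56907394]), 'tcp_rot': array([-3.14156699e+00,  1.37472862e-03, -1.26299748e+00]), 'contact_force': array([-0.15710858, -0.57792789,  0.25253292]), 'wrist_torque': array([ 0.02146526,  0.0510669 , -0.01195306]), 'opening': 0.9998318628620371}
scene [[408.3, 0.0, 250.9], [0.0, 408.3, 193.8], [0.0, 0.0, 1.0]] [[-0.119, 0.775, -0.621, 1117.115], [0.993, 0.099, -0.067, 66.055], [0.01, -0.625, -0.781, 952.877], [0.0, 0.0, 0.0, 1.0]]
top [[397.1, 0.0, 256.3], [0.0, 397.1, 195.6], [0.0, 0.0, 1.0]] [[0.019, -0.992, 0.124, 350.219], [-1.0, -0.017, 0.019, -4.827], [-0.017, -0.124, -0.992, 1291.636], [0.0, 0.0, 0.0, 1.0]]
```

View pics/s0.png

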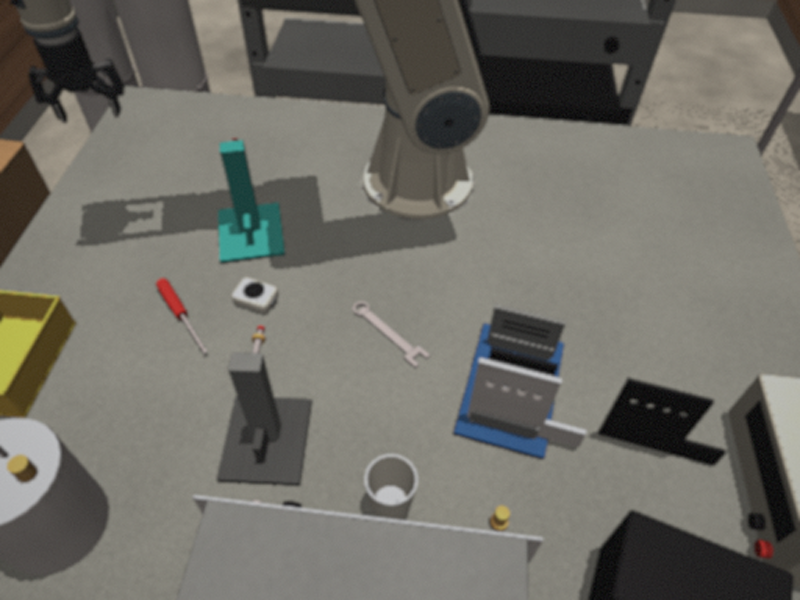

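View pics/t0.png

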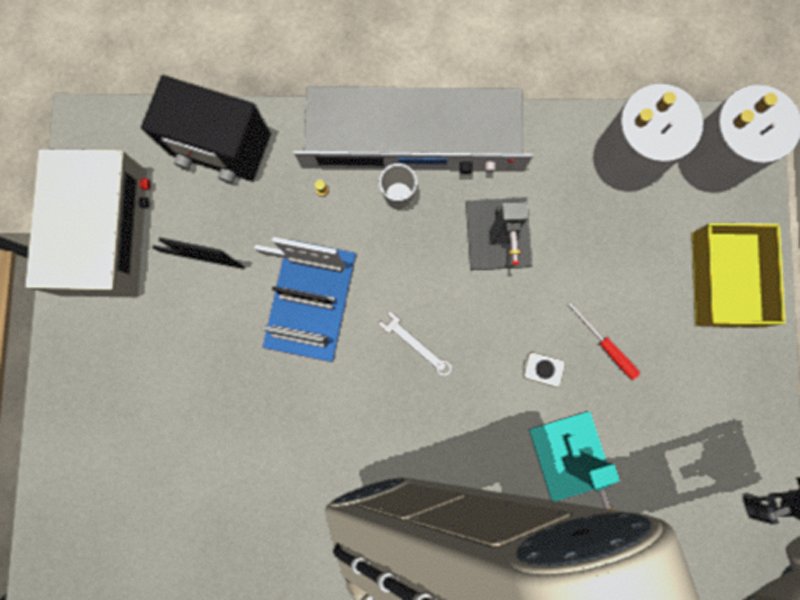

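Top view (800 px wide): the bare L-bracket in the blue holder is at (305,250) and the grey upright is at (513,213), with its red head at (516,262). Things that could be mistaken for them are the black L plate at (200,252), the two holder panels at (305,297) and (300,337), and the turquoise upright at (585,460). I choose the aluminium L at (305,250) and check it in a close crop.

```bash
python3 - <<'E'
import cv2,numpy as np
b=cv2.imread("pics/top0.png"); a=cv2.imread("pics/scene0.png")
k=lambda im,x,y,w,h,W,H:cv2.resize(im[y:y+h,x:x+w],(W,H),interpolation=cv2.INTER_CUBIC)
l=k(b,155,145,80,95,400,475); u=k(b,290,120,60,60,400,400)
s=k(a,280,190,100,110,400,440); 
im=np.zeros((475,800,3),np.uint8); im[:,:400]=l; im[:400,400:]=u
cv2.imwrite("pics/c1.png",im)
E
```

```text
(no output)
```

View pics/c1.png

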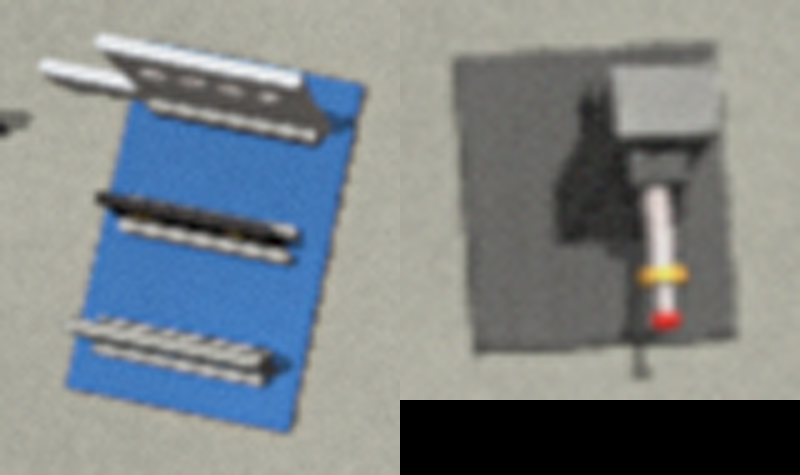

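```bash
cat > h.py <<'E'
from rig import r
import cv2,numpy as np
def ray(n,px,c=None):
    c=c or r.calibration(n); M=c["mtx"];T=c["world_from_camera"]
    v=np.array([(px[0]-M[0,2])/M[0,0],(px[1]-M[1,2])/M[1,1]])
    if n=="wrist":
        t=np.hypot(*v); d=np.r_[v/t*np.sin(t),np.cos(t)] if t>1e-9 else np.array([0,0,1.])
    else: d=np.r_[v,1]
    d=T[:3,:3]@d; return T[:3,3],d/np.linalg.norm(d)
def atz(n,px,z,c=None):
    o,d=ray(n,px,c); return o+d*(z-o[2])/d[2]
def tri(rays):
    A=sum(np.eye(3)-np.outer(d,d) for o,d in rays); b=sum((np.eye(3)-np.outer(d,d))@o for o,d in rays)
    X=np.linalg.solve(A,b); return X,[np.linalg.norm((np.eye(3)-np.outer(d,d))@(X-o)) for o,d in rays]
def proj(n,X,c=None):
    c=c or r.calibration(n);M=c["mtx"];T=c["world_from_camera"]
    p=T[:3,:3].T@(np.asarray(X,float)-T[:3,3])
    if n=="wrist":
        rr=np.hypot(p[0],p[1]);t=np.arctan2(rr,p[2]);q=p[:2]/rr*t
    else:q=p[:2]/p[2]
    return q*[M[0,0],M[1,1]]+[M[0,2],M[1,2]]
E
python3 - <<'E'
from h import *
np.set_printoptions(precision=1,suppress=True)
L=lambda p:((p[0]+.5)/5-.5+155,(p[1]+.5)/5-.5+145)
U=lambda p:((p[0]-400+.5)/6.667-.5+290,(p[1]+.5)/6.667-.5+120)
a,b=[atz("top",L(p),177) for p in((97,43),(302,79))]; print("edge",a,b,np.linalg.norm(a-b),(a+b)/2,np.degrees(np.arctan2(-(a-b)[0],(a-b)[1])))
h=[atz("top",L(p),12) for p in((140,42),(368,86),(292,433),(66,388))]
for x in h:print("holder",x)
u=[atz("top",U(p),12) for p in((453,57),(717,43),(738,340),(474,354))]
for x in u:print("base",x)
print("basec",np.mean(u,0))
t=[atz("top",U(p),218) for p in((610,66),(722,65),(718,136),(617,140))]
for x in t:print("post",x)
print(np.mean(t,0))
for n in("top","scene"):
    f=cv2.imread(f"pics/{n}0.png").astype(int); m=((f[...,2]>120)&(f[...,1]<70)&(f[...,0]<80)).astype(np.uint8)
    k,_,st,ce=cv2.connectedComponentsWithStats(m)
    for i in range(1,k):print(n,st[i],ce[i])
E
```

```text
edge [608.4 255.4 177. ] [589.1 136.5 177. ] 120.42475566937472 [598.7 195.9 177. ] -9.221711386324383
holder [647.7 265.4  12. ]
holder [620.4 113.8  12. ]
holder [392.3 156.5  12. ]
holder [418.6 303.8  12. ]
base [ 737.6 -113.    12. ]
base [ 746.5 -243.8   12. ]
base [ 596.9 -253.1   12. ]
base [ 587.9 -124.2   12. ]
basec [ 667.2 -183.5   12. ]
post [ 672.3 -160.8  218. ]
post [ 673.3 -207.3  218. ]
post [ 643.  -205.5  218. ]
post [ 640.7 -163.7  218. ]
[ 657.3 -184.3  218. ]
top [326 102   3   1   3] [327. 102.]
top [ 89 114   6   7  31] [ 91.5 117. ]
top [328 168   4   2   5] [329.4 168.2]
top [384 217  25  25 204] [396.1 229.3]
scene [101 179  18  23 183] [108.7 190. ]
scene [487 346   5  10  32] [488.7 350.7]
```

```bash
python3 - <<'E'
from h import *
np.set_printoptions(precision=2,suppress=True)
f=cv2.imread("pics/scene0.png").astype(int); w=f[200:222,155:178]; s=w[...,2]-w[...,1:2].repeat(1,2)[...,0]-0*w[...,0]
m=np.clip(w[...,2]-np.maximum(w[...,1],w[...,0])-40,0,None); y,x=np.mgrid[200:222,155:178]; P=((x*m).sum()/m.sum(),(y*m).sum()/m.sum())
f=cv2.imread("pics/top0.png").astype(int); w=f[158:176,320:338]
m=np.clip(w[...,2]-np.maximum(w[...,1],w[...,0])-40,0,None); y,x=np.mgrid[158:176,320:338]; Q=((x*m).sum()/m.sum(),(y*m).sum()/m.sum())
print(P,Q,tri([ray("scene",P),ray("top",Q)]))
c=r.calibration("wrist");print(c["mtx"],c["world_from_camera"])
E
```

```text
(np.float64(166.53191489361703), np.float64(209.0744680851064)) (np.float64(329.4709677419355), np.float64(167.50064516129032)) (array([ 573.08, -190.6 ,  179.71]), [np.float64(0.56630918743447), np.float64(0.5663091874345396)])
[[297.32   0.   256.5 ]
 [  0.   297.32 193.27]
 [  0.     0.     1.  ]] [[   0.3    -0.91   -0.27  258.72]
 [  -0.95   -0.29   -0.09 -573.23]
 [  -0.      0.28   -0.96  373.01]
 [   0.      0.      0.      1.  ]]
```

Emit:
jog_arm(
  deltas=[
    {"gripper": 1, "translation": [0.25, 0.25, 0.06], "dr": [0, 0, 0.07]},
    {"gripper": 1, "translation": [0.25, 0.25, 0.06], "dr": [0, 0, 0.07]},
    {"gripper": 1, "translation": [0.25, 0.25, 0.06], "dr": [0, 0, 0.07]},
    {"gripper": 1, "translation": [0.25, 0.25, 0.06], "dr": [0, 0, 0.07]},
    {"gripper": 1, "translation": [0.25, 0.25, 0.06], "dr": [0, 0, 0.07]},
    {"gripper": 1, "translation": [0.25, 0.25, 0.06], "dr": [0, 0, 0.07]},
    {"gripper": 1, "translation": [0.25, 0.25, 0.06], "dr": [0, 0, 0.07]},
    {"gripper": 1, "translation": [0.25, 0.25, 0.06], "dr": [0, 0, 0.07]},
    {"gripper": 1, "translation": [0.25, 0.25, 0.06], "dr": [0, 0, 0.07]},
    {"gripper": 1, "translation": [0.25, 0.25, 0.06], "dr": [0, 0, 0.07]},
    {"gripper": 1, "translation": [0.25, 0.25, 0.06], "dr": [0, 0, 0.07]},
    {"gripper": 1, "translation": [0.25, 0.25, 0.06], "dr": [0, 0, 0.079]},
  ],
  squeeze=40,
)

```text
clock: 1.1
eef_pos: [490.2, -294.1, 328.3]
tcp_rot: [-3.141, 0.0, 0.076]
contact_force: [0.4, -0.8, 0.8]
opening: 0.002
```

Emit:
jog_arm(
  deltas=[
    {"gripper": 1, "translation": [0.2, 0, -0.1], "dr": [0, 0, 0]},
    {"gripper": 1, "translation": [0.3, 0, -0.1], "dr": [0, 0, 0]},
    {"gripper": 1, "translation": [0.2, 0, -0.1], "dr": [0, 0, 0]},
    {"gripper": 1, "translation": [0, 0, 0], "dr": [0, 0, 0]},
    {"gripper": 1, "translation": [0, 0, 0], "dr": [0, 0, 0]},
  ],
)

```text
clock: 1.52
eef_pos: [559.4, -295.0, 296.8]
tcp_rot: [-3.14, 0.002, 0.072]
contact_force: [-0.9, 0.6, 0.2]
opening: 0.003
```

```bash
python3 - <<'E'
from h import *
import pickle
s=r.sense();c=r.calibration("wrist");f=r.grab_frame("wrist");cv2.imwrite("pics/w1.png",f);pickle.dump((s,c),open("w1.pkl","wb"));print(s["eef_pos"],s["qvel"])
E
```

```text
[ 559.41945205 -295.03354014  296.81388311] [-0.01780036 -0.03429757  0.01368619 -0.0030108   0.01033487 -0.00399751]
```

Emit:
jog_arm(
  deltas=[
    {"gripper": 1, "translation": [0, 0.3, 0], "dr": [0, 0, 0]},
    {"gripper": 1, "translation": [0, 0.4, 0], "dr": [0, 0, 0]},
    {"gripper": 1, "translation": [0, 0.3, 0], "dr": [0, 0, 0]},
    {"gripper": 1, "translation": [0, 0.1, 0], "dr": [0, 0, 0]},
    {"gripper": 1, "translation": [0, 0, 0], "dr": [0, 0, 0]},
    {"gripper": 1, "translation": [0, 0, 0], "dr": [0, 0, 0]},
  ],
)

```text
clock: 2.07
eef_pos: [559.1, -186.1, 299.0]
tcp_rot: [3.141, -0.001, 0.071]
contact_force: [0.4, 1.2, -0.0]
opening: -0.002
```

```bash
python3 - <<'E'
from h import *
import pickle
s=r.sense();c=r.calibration("wrist");f=r.grab_frame("wrist");cv2.imwrite("pics/w2.png",f);pickle.dump((s,c),open("w2.pkl","wb"));print(s["eef_pos"],s["qvel"],s["contact_force"])
a=cv2.imread("pics/w1.png")
for i in(1,2):
    print(proj("wrist",[570,-190.6,178],pickle.load(open(f"w{i}.pkl","rb"))[1]))
cv2.imwrite("pics/w12.png",cv2.resize(np.hstack([a,f]),(800,300),interpolation=cv2.INTER_AREA))
E
```

```text
[ 559.07023535 -186.07622978  299.03898645] [-0.02221179  0.01599723 -0.01380382 -0.00287359 -0.00182891 -0.00237184] [ 0.42882271  1.18059188 -0.02327903]
[279.39320035  69.24472925]
[268.43815624 201.11689039]
```

View pics/w12.png

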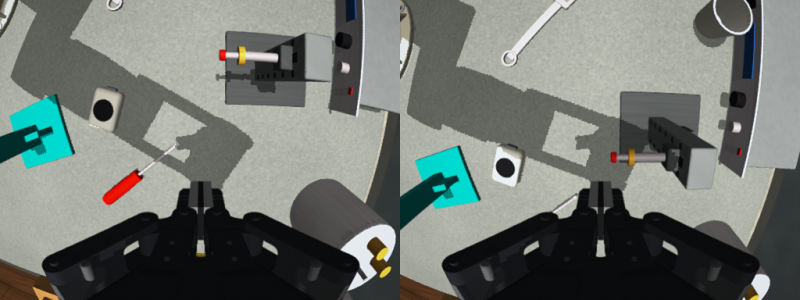

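Both wrist views show the grey upright's stud: red head at about (284,70) in w1 and (273,201) in w2 (full pixels), brass collar just right of it.

```bash
python3 - <<'E'
from h import *
import pickle
np.set_printoptions(precision=2,suppress=True)
R={}
for i,(cx,cy) in((1,(284,70)),(2,(273,201))):
    s,c=pickle.load(open(f"w{i}.pkl","rb"));f=cv2.imread(f"pics/w{i}.png").astype(int)
    x0,y0=cx-15,cy-20;w=f[y0:y0+40,x0:x0+60]
    B,G,Rr=w[...,0],w[...,1],w[...,2]
    for name,m in(("red",(Rr>100)&(G<70)),("gold",(Rr>110)&(G>70)&(B<0.5*Rr))):
        k,l,st,ce=cv2.connectedComponentsWithStats(m.astype(np.uint8)); 
        if k<2: print(name,"none");continue
        j=1+np.argmax(st[1:,4]); px=ce[j]+[x0,y0]; print(i,name,st[j]+[x0,y0,0,0,0],px)
        b=st[j];L=(x0+b[0]-.5,px[1]);T=(px[0],y0+b[1]-.5);Bt=(px[0],y0+b[1]+b[3]-.5)
        mid=(px[0],(T[1]+Bt[1])/2)
        R.setdefault(name,[]).append(ray("wrist",px,c)); R.setdefault(name+"_left",[]).append(ray("wrist",L,c)); R.setdefault(name+"_right",[]).append(ray("wrist",(x0+b[0]+b[2]-.5,px[1]),c))
for k,v in R.items(): print(k,tri(v))
E
```

```text
1 red [281  64   8  14 104] [284.54  70.27]
1 gold [305  59   9  24 189] [309.4   70.44]
2 red [270 195   8  14  89] [273.11 201.64]
2 gold [293 192   8  21 154] [296.26 201.94]
red (array([ 574.08, -190.97,  177.44]), [np.float64(0.04524255342026242), np.float64(0.04524255342018735)])
red_left (array([ 570.98, -191.25,  177.25]), [np.float64(0.006668501697698994), np.float64(0.00666850169769011)])
red_right (array([ 577.48, -190.67,  177.55]), [np.float64(0.2590621731085336), np.float64(0.2590621731087259)])
gold (array([ 593.46, -189.24,  179.4 ]), [np.float64(0.0016036466764883944), np.float64(0.0016036466762843183)])
gold_left (array([ 590.  , -189.62,  178.88]), [np.float64(0.336098817942035), np.float64(0.3360988179423877)])
gold_right (array([ 596.84, -188.89,  179.73]), [np.float64(0.18248775858379354), np.float64(0.18248775858371227)])
```

Emit:
jog_arm(
  deltas=[
    {"gripper": 1, "translation": [0.1, -0.05, -0.2], "dr": [0, 0, 0]},
    {"gripper": 1, "translation": [0, 0, -0.3], "dr": [0, 0, 0]},
    {"gripper": 1, "translation": [0, 0, -0.2], "dr": [0, 0, 0]},
    {"gripper": 1, "translation": [0, 0, -0.1], "dr": [0, 0, 0]},
    {"gripper": 1, "translation": [0, 0, 0], "dr": [0, 0, 0]},
    {"gripper": 1, "translation": [0, 0, 0], "dr": [0, 0, 0]},
  ],
)

```text
clock: 2.62
eef_pos: [569.3, -191.6, 218.5]
tcp_rot: [3.142, 0.0, 0.07]
contact_force: [-0.4, -1.1, -0.4]
opening: 0.002
```

```bash
python3 - <<'E'
from h import *
s=r.sense();print(s["eef_pos"],s["contact_force"],s["qvel"])
f=r.grab_frame("wrist");cv2.imwrite("pics/w3.png",f[60:360,80:480])
s=r.sense();print(s["eef_pos"],s["contact_force"])
E
```

```text
[ 569.32438724 -191.5988473   218.50462396] [-0.41792621 -1.11468966 -0.35880052] [ 0.00796478 -0.02263814 -0.01996878  0.00039922  0.00153533  0.00348171]
[ 569.89660955 -191.52827127  219.3592072 ] [0.7736093  0.14532849 0.15453875]
```

View pics/w3.png

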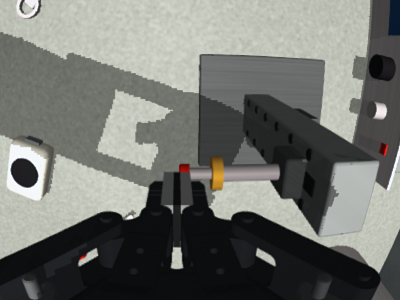

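w3 shows the closed tips right over the red head (185,168 in crop), collar clear at (217,173). Now I feel down.

Emit:
jog_arm(
  deltas=[
    {"gripper": 1, "translation": [0, 0, -0.03], "dr": [0, 0, 0]},
    {"gripper": 1, "translation": [0, 0, -0.02], "dr": [0, 0, 0]},
    {"gripper": 1, "translation": [0, 0, -0.02], "dr": [0, 0, 0]},
    {"gripper": 1, "translation": [0, 0, 0], "dr": [0, 0, 0]},
  ],
)

```text
clock: 3.0
eef_pos: [569.3, -190.6, 211.4]
tcp_rot: [3.141, -0.0, 0.071]
contact_force: [0.0, 0.6, -0.8]
opening: -0.003
```

Emit:
jog_arm(
  deltas=[
    {"gripper": 1, "translation": [0, 0, -0.01], "dr": [0, 0, 0]},
    {"gripper": 1, "translation": [0, 0, 0], "dr": [0, 0, 0]},
  ],
)

```text
clock: 3.17
eef_pos: [569.4, -190.6, 210.3]
tcp_rot: [3.142, -0.0, 0.071]
contact_force: [0.2, 0.4, -0.1]
opening: -0.001
```

Emit:
jog_arm(
  deltas=[
    {"gripper": 1, "translation": [0, 0, -0.01], "dr": [0, 0, 0]},
    {"gripper": 1, "translation": [0, 0, 0], "dr": [0, 0, 0]},
  ],
)

```text
clock: 3.33
eef_pos: [569.3, -190.6, 209.2]
tcp_rot: [-3.142, 0.0, 0.071]
contact_force: [-0.1, 0.2, 0.9]
opening: 0.002
```

Emit:
jog_arm(
  deltas=[
    {"gripper": 1, "translation": [0, 0, -0.005], "dr": [0, 0, 0]},
    {"gripper": 1, "translation": [0, 0, 0], "dr": [0, 0, 0]},
  ],
)

```text
clock: 3.5
eef_pos: [569.3, -190.6, 208.7]
tcp_rot: [-3.142, 0.0, 0.071]
contact_force: [0.0, 0.2, -0.1]
opening: 0.0
```

Emit:
jog_arm(
  deltas=[
    {"gripper": 1, "translation": [0, 0, -0.005], "dr": [0, 0, 0]},
    {"gripper": 1, "translation": [0, 0, 0], "dr": [0, 0, 0]},
  ],
)

```text
clock: 3.67
eef_pos: [569.3, -190.6, 208.2]
tcp_rot: [-3.142, 0.0, 0.071]
contact_force: [-0.3, 0.8, -0.2]
opening: 0.002
```

Emit:
jog_arm(
  deltas=[
    {"gripper": 1, "translation": [0, 0, -0.005], "dr": [0, 0, 0]},
    {"gripper": 1, "translation": [0, 0, 0], "dr": [0, 0, 0]},
  ],
)

```text
clock: 3.83
eef_pos: [569.3, -190.6, 207.7]
tcp_rot: [-3.142, 0.0, 0.071]
contact_force: [0.1, -0.0, 0.3]
opening: 0.002
```

Emit:
jog_arm(
  deltas=[
    {"gripper": 1, "translation": [0, 0, -0.005], "dr": [0, 0, 0]},
    {"gripper": 1, "translation": [0, 0, 0], "dr": [0, 0, 0]},
  ],
)

```text
clock: 4.0
eef_pos: [569.3, -190.6, 207.2]
tcp_rot: [-3.142, 0.0, 0.071]
contact_force: [-0.3, -0.2, 0.5]
opening: -0.0
```

Emit:
jog_arm(
  deltas=[
    {"gripper": 1, "translation": [0, 0, -0.005], "dr": [0, 0, 0]},
    {"gripper": 1, "translation": [0, 0, 0], "dr": [0, 0, 0]},
  ],
)

```text
clock: 4.17
eef_pos: [569.4, -190.6, 206.8]
tcp_rot: [3.142, -0.0, 0.071]
contact_force: [-0.7, -0.5, 0.5]
opening: -0.004
```

Emit:
jog_arm(
  deltas=[
    {"gripper": 1, "translation": [0, 0, -0.005], "dr": [0, 0, 0]},
    {"gripper": 1, "translation": [0, 0, 0], "dr": [0, 0, 0]},
  ],
)

```text
clock: 4.33
eef_pos: [569.5, -190.7, 206.6]
tcp_rot: [3.141, -0.0, 0.071]
contact_force: [-1.4, 0.7, 4.1]
opening: -0.0
```

Emit:
jog_arm(
  deltas=[
    {"gripper": 1, "translation": [0, 0, -0.005], "dr": [0, 0, 0]},
    {"gripper": 1, "translation": [0, 0, 0], "dr": [0, 0, 0]},
  ],
)

```text
clock: 4.5
eef_pos: [569.5, -190.7, 206.4]
tcp_rot: [3.141, -0.001, 0.071]
contact_force: [-1.6, -0.6, 7.1]
opening: 0.002
```

Emit:
jog_arm(
  deltas=[
    {"gripper": 1, "translation": [0, 0, -0.005], "dr": [0, 0, 0]},
    {"gripper": 1, "translation": [0, 0, 0], "dr": [0, 0, 0]},
  ],
)

```text
clock: 4.67
eef_pos: [569.6, -190.7, 206.2]
tcp_rot: [3.141, -0.001, 0.071]
contact_force: [-3.5, 0.7, 10.4]
opening: 0.001
```

Emit:
jog_arm(
  deltas=[
    {"gripper": 1, "translation": [0, 0, -0.005], "dr": [0, 0, 0]},
    {"gripper": 1, "translation": [0, 0, 0], "dr": [0, 0, 0]},
  ],
)

```text
clock: 4.83
eef_pos: [569.6, -190.7, 206.0]
tcp_rot: [3.141, -0.001, 0.071]
contact_force: [-3.6, 0.4, 13.3]
opening: 0.001
```

Emit:
jog_arm(
  deltas=[
    {"gripper": 1, "translation": [0.04, 0, 0.07], "dr": [0, 0, 0]},
    {"gripper": 1, "translation": [0, -0.22, 0], "dr": [0, 0, 0]},
    {"gripper": 1, "translation": [0, 0, 0], "dr": [0, 0, 0]},
    {"gripper": 1, "translation": [0, 0, -0.14], "dr": [0, 0, 0]},
    {"gripper": 1, "translation": [0, 0, 0], "dr": [0, 0, 0]},
    {"gripper": 1, "translation": [0, 0.01, 0], "dr": [0, 0, 0]},
    {"gripper": 1, "translation": [0, 0, 0], "dr": [0, 0, 0]},
  ],
)

```text
clock: 5.42
eef_pos: [573.3, -211.2, 197.8]
tcp_rot: [-3.141, 0.0, 0.071]
contact_force: [-0.0, 0.0, 0.8]
opening: 0.002
```

Emit:
jog_arm(
  deltas=[
    {"gripper": 1, "translation": [0, 0.01, 0], "dr": [0, 0, 0]},
    {"gripper": 1, "translation": [0, 0, 0], "dr": [0, 0, 0]},
  ],
)

```text
clock: 5.58
eef_pos: [573.6, -210.3, 198.3]
tcp_rot: [3.141, -0.001, 0.071]
contact_force: [0.3, 0.2, -0.3]
opening: 0.001
```

Emit:
jog_arm(
  deltas=[
    {"gripper": 1, "translation": [0, 0.01, 0], "dr": [0, 0, 0]},
    {"gripper": 1, "translation": [0, 0, 0], "dr": [0, 0, 0]},
  ],
)

```text
clock: 5.75
eef_pos: [573.4, -209.4, 198.1]
tcp_rot: [3.142, -0.0, 0.071]
contact_force: [-0.4, -0.7, -0.1]
opening: 0.004
```

Emit:
jog_arm(
  deltas=[
    {"gripper": 1, "translation": [0, 0.01, 0], "dr": [0, 0, 0]},
    {"gripper": 1, "translation": [0, 0, 0], "dr": [0, 0, 0]},
  ],
)

```text
clock: 5.92
eef_pos: [573.4, -208.5, 197.9]
tcp_rot: [3.142, -0.0, 0.071]
contact_force: [0.1, -0.8, -0.0]
opening: 0.002
```

Emit:
jog_arm(
  deltas=[
    {"gripper": 1, "translation": [0, 0.01, 0], "dr": [0, 0, 0]},
    {"gripper": 1, "translation": [0, 0, 0], "dr": [0, 0, 0]},
  ],
)

```text
clock: 6.08
eef_pos: [573.4, -207.6, 197.8]
tcp_rot: [3.142, -0.0, 0.071]
contact_force: [-0.2, -0.1, -0.5]
opening: 0.002
```

Emit:
jog_arm(
  deltas=[
    {"gripper": 1, "translation": [0, 0.01, 0], "dr": [0, 0, 0]},
    {"gripper": 1, "translation": [0, 0, 0], "dr": [0, 0, 0]},
  ],
)

```text
clock: 6.25
eef_pos: [573.4, -207.1, 197.9]
tcp_rot: [3.141, -0.0, 0.071]
contact_force: [0.8, -4.2, -1.2]
opening: -0.0
```

Emit:
jog_arm(
  deltas=[
    {"gripper": 1, "translation": [0, 0.01, 0], "dr": [0, 0, 0]},
    {"gripper": 1, "translation": [0, 0, 0], "dr": [0, 0, 0]},
  ],
)

```text
clock: 6.42
eef_pos: [573.4, -206.8, 197.9]
tcp_rot: [3.139, -0.0, 0.071]
contact_force: [-1.1, -7.3, 0.2]
opening: 0.004
```

Emit:
jog_arm(
  deltas=[
    {"gripper": 1, "translation": [0, -0.05, 0], "dr": [0, 0, 0]},
    {"gripper": 1, "translation": [0, 0, 0.16], "dr": [0, 0, 0]},
    {"gripper": 1, "translation": [0, 0, 0], "dr": [0, 0, 0]},
    {"gripper": 1, "translation": [0, 0.41, 0], "dr": [0, 0, 0]},
    {"gripper": 1, "translation": [0, 0, 0], "dr": [0, 0, 0]},
    {"gripper": 1, "translation": [0, 0, -0.16], "dr": [0, 0, 0]},
    {"gripper": 1, "translation": [0, 0, 0], "dr": [0, 0, 0]},
    {"gripper": 1, "translation": [0, -0.005, 0], "dr": [0, 0, 0]},
    {"gripper": 1, "translation": [0, 0, 0], "dr": [0, 0, 0]},
  ],
)

```text
clock: 7.17
eef_pos: [573.4, -170.2, 197.9]
tcp_rot: [-3.141, 0.0, 0.071]
contact_force: [-0.6, 0.2, -0.0]
opening: -0.0
```

Emit:
jog_arm(
  deltas=[
    {"gripper": 1, "translation": [0, -0.01, 0], "dr": [0, 0, 0]},
    {"gripper": 1, "translation": [0, 0, 0], "dr": [0, 0, 0]},
  ],
)

```text
clock: 7.33
eef_pos: [573.6, -171.6, 198.2]
tcp_rot: [3.141, -0.001, 0.07]
contact_force: [0.8, -1.0, -0.2]
opening: 0.003
```

Emit:
jog_arm(
  deltas=[
    {"gripper": 1, "translation": [0, -0.01, 0], "dr": [0, 0, 0]},
    {"gripper": 1, "translation": [0, 0, 0], "dr": [0, 0, 0]},
  ],
)

```text
clock: 7.5
eef_pos: [573.5, -172.5, 198.1]
tcp_rot: [3.141, -0.0, 0.07]
contact_force: [0.2, -0.6, 0.7]
opening: 0.003
```

Emit:
jog_arm(
  deltas=[
    {"gripper": 1, "translation": [0, -0.005, 0], "dr": [0, 0, 0]},
    {"gripper": 1, "translation": [0, 0, 0], "dr": [0, 0, 0]},
  ],
)

```text
clock: 7.67
eef_pos: [573.4, -172.8, 197.9]
tcp_rot: [3.142, -0.0, 0.07]
contact_force: [0.0, -0.9, 0.1]
opening: -0.001
```

Emit:
jog_arm(
  deltas=[
    {"gripper": 1, "translation": [0, -0.005, 0], "dr": [0, 0, 0]},
    {"gripper": 1, "translation": [0, 0, 0], "dr": [0, 0, 0]},
  ],
)

```text
clock: 7.83
eef_pos: [573.3, -173.2, 197.8]
tcp_rot: [3.142, 0.0, 0.071]
contact_force: [0.2, 0.6, -0.7]
opening: 0.001
```

Emit:
jog_arm(
  deltas=[
    {"gripper": 1, "translation": [0, -0.005, 0], "dr": [0, 0, 0]},
    {"gripper": 1, "translation": [0, 0, 0], "dr": [0, 0, 0]},
  ],
)

```text
clock: 8.0
eef_pos: [573.3, -173.7, 197.8]
tcp_rot: [-3.142, 0.0, 0.071]
contact_force: [-0.3, -0.3, -0.1]
opening: -0.003
```

Emit:
jog_arm(
  deltas=[
    {"gripper": 1, "translation": [0, -0.005, 0], "dr": [0, 0, 0]},
    {"gripper": 1, "translation": [0, 0, 0], "dr": [0, 0, 0]},
  ],
)

```text
clock: 8.17
eef_pos: [573.4, -174.1, 197.8]
tcp_rot: [-3.142, -0.0, 0.071]
contact_force: [-0.2, 0.4, 0.5]
opening: 0.001
```

Emit:
jog_arm(
  deltas=[
    {"gripper": 1, "translation": [0, -0.005, 0], "dr": [0, 0, 0]},
    {"gripper": 1, "translation": [0, 0, 0], "dr": [0, 0, 0]},
  ],
)

```text
clock: 8.33
eef_pos: [573.3, -174.3, 197.7]
tcp_rot: [-3.141, 0.0, 0.071]
contact_force: [0.5, 2.0, -0.3]
opening: 0.001
```

Emit:
jog_arm(
  deltas=[
    {"gripper": 1, "translation": [0, -0.005, 0], "dr": [0, 0, 0]},
    {"gripper": 1, "translation": [0, 0, 0], "dr": [0, 0, 0]},
  ],
)

```text
clock: 8.5
eef_pos: [573.3, -174.6, 197.7]
tcp_rot: [-3.141, 0.0, 0.07]
contact_force: [0.3, 5.0, 0.4]
opening: 0.003
```

Emit:
jog_arm(
  deltas=[
    {"gripper": 1, "translation": [0, -0.005, 0], "dr": [0, 0, 0]},
    {"gripper": 1, "translation": [0, 0, 0], "dr": [0, 0, 0]},
  ],
)

```text
clock: 8.67
eef_pos: [573.3, -174.8, 197.7]
tcp_rot: [-3.14, 0.0, 0.07]
contact_force: [0.4, 6.6, 0.5]
opening: -0.002
```

Emit:
jog_arm(
  deltas=[
    {"gripper": 1, "translation": [0, 0.05, 0.2], "dr": [0, 0, 0]},
    {"gripper": 0, "translation": [0, 0.1, 0.35], "dr": [0, 0, 0]},
    {"gripper": 0, "translation": [0, 0.15, 0.35], "dr": [0, 0, -0.015]},
    {"gripper": 0, "translation": [0.03, 0.35, 0], "dr": [0, 0, -0.015]},
    {"gripper": 0, "translation": [0.03, 0.4, 0], "dr": [0, 0, -0.015]},
    {"gripper": 0, "translation": [0.03, 0.4, 0], "dr": [0, 0, -0.015]},
    {"gripper": 0, "translation": [0.03, 0.4, 0], "dr": [0, 0, -0.015]},
    {"gripper": 0, "translation": [0.03, 0.4, 0], "dr": [0, 0, -0.015]},
    {"gripper": 0, "translation": [0.03, 0.4, 0], "dr": [0, 0, -0.015]},
    {"gripper": 0, "translation": [0.03, 0.4, 0], "dr": [0, 0, -0.015]},
    {"gripper": 0, "translation": [0.03, 0.4, 0], "dr": [0, 0, -0.015]},
    {"gripper": 0, "translation": [0.02, 0.2, 0], "dr": [0, 0, -0.015]},
  ],
)

```text
clock: 9.67
eef_pos: [599.5, 193.2, 287.9]
tcp_rot: [-3.141, -0.001, -0.164]
contact_force: [0.7, -0.9, -0.0]
opening: 0.5
```

Emit:
jog_arm(
  deltas=[
    {"gripper": 0, "translation": [0, 0, 0], "dr": [0, 0, 0]},
    {"gripper": 0, "translation": [0, 0, 0], "dr": [0, 0, 0]},
    {"gripper": 0, "translation": [0, 0, 0], "dr": [0, 0, 0]},
  ],
)

```text
clock: 9.92
eef_pos: [599.3, 188.6, 287.6]
tcp_rot: [3.141, -0.0, -0.164]
contact_force: [-0.3, -0.7, 0.1]
opening: 0.502
```

```bash
python3 - <<'E'
from h import *
import pickle
s=r.sense();c=r.calibration("wrist");f=r.grab_frame("wrist");cv2.imwrite("pics/w4.png",f);pickle.dump((s,c),open("w4.pkl","wb"));print(s["eef_pos"],s["tcp_rot"],s["opening"],s["qvel"])
cv2.imwrite("pics/w4b.png",cv2.resize(f[40:340,90:490],(800,600),interpolation=cv2.INTER_CUBIC))
E
```

```text
[599.33311896 188.58785363 287.62442323] [ 3.14064832e+00 -6.65020251e-05 -1.64371293e-01] 0.5020084943620141 [-0.01839701 -0.00593551  0.00478562  0.00092978 -0.00011685  0.00179645]
```

View pics/w4b.png

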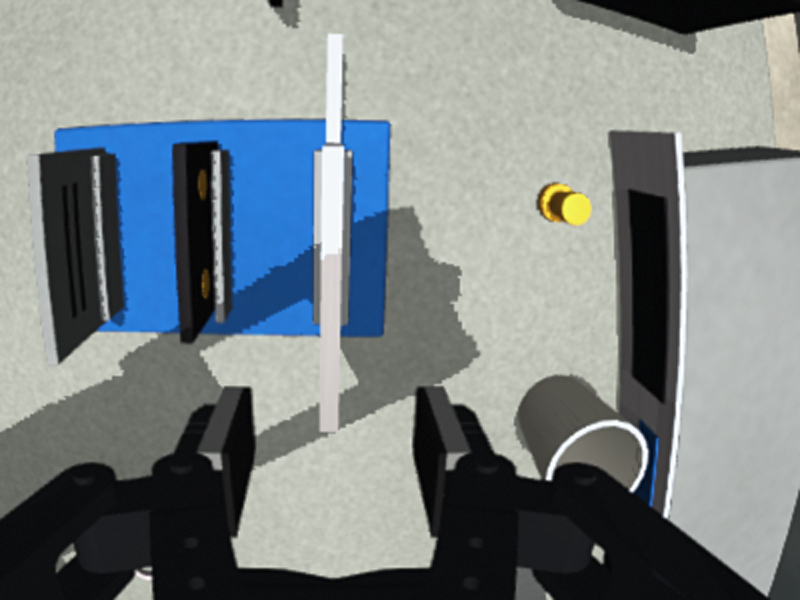

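The view shows the L with its foot towards +y (335,85), top edge from (333,146) to (329,431), midway between the open jaws.

```bash
python3 - <<'E'
from h import *
import pickle
np.set_printoptions(precision=2,suppress=True)
s,c=pickle.load(open("w4.pkl","rb"))
O=lambda p:((p[0]+.5)/2-.5+90,(p[1]+.5)/2-.5+40)
P=lambda p,z:atz("wrist",O(p),z,c)
al,ar=P((322.5,146),177),P((344,146),177); bl,br=P((320,431),177),P((338,431),177)
a=(al+ar)/2;b=(bl+br)/2
print(a,b,np.linalg.norm(a-b),np.linalg.norm(al-ar),np.linalg.norm(bl-br)); e=(a-b)/np.linalg.norm(a-b); print("mid",(a+b)/2,"yaw",np.arctan2(-e[0],e[1]),"grip y=12",(a+b)/2+12*e)
print(P((335,34),57),"foot end top; expect mid+124e",(a+b)/2+124*e)
w=[P(p,44) for p in((314,152),(352,152),(314,322),(349,322))]
for x in w: print("wall",x)
E
```

```text
[610.84 256.11 177.  ] [589.39 138.33 177.  ] 119.71665945218412 8.143059315035286 7.7996101875696064
mid [600.11 197.22 177.  ] yaw -0.1801676523433956 grip y=12 [602.26 209.02 177.  ]
[622.29 318.87  57.  ] foot end top; expect mid+124e [622.33 319.21 177.  ]
wall [598.42 251.92  44.  ]
wall [620.94 248.17  44.  ]
wall [580.13 146.35  44.  ]
wall [602.18 142.68  44.  ]
```

Emit:
jog_arm(
  deltas=[
    {"gripper": 0, "translation": [0.03, 0.2, 0], "dr": [0, 0, -0.01]},
    {"gripper": 0, "translation": [0, 0, -0.2], "dr": [0, 0, 0]},
    {"gripper": 0, "translation": [0, 0, -0.3], "dr": [0, 0, 0]},
    {"gripper": 0, "translation": [0, 0, -0.3], "dr": [0, 0, 0]},
    {"gripper": 0, "translation": [0, 0, -0.2], "dr": [0, 0, 0]},
    {"gripper": 0, "translation": [0, 0, -0.15], "dr": [0, 0, 0]},
    {"gripper": 0, "translation": [0, 0, 0], "dr": [0, 0, 0]},
    {"gripper": 0, "translation": [0, 0, 0], "dr": [0, 0, 0]},
    {"gripper": 0, "translation": [0, 0, 0], "dr": [0, 0, 0]},
  ],
)

```text
clock: 10.72
eef_pos: [603.2, 208.7, 174.0]
tcp_rot: [-3.141, -0.001, -0.182]
contact_force: [-0.7, 0.6, 0.5]
opening: 0.496
```

Emit:
jog_arm(
  deltas=[
    {"gripper": 0.5, "translation": [-0.005, 0, -0.01], "dr": [0, 0, 0]},
    {"gripper": 0.8, "translation": [0, 0, 0], "dr": [0, 0, 0]},
    {"gripper": 1, "translation": [0, 0, 0], "dr": [0, 0, 0]},
    {"gripper": 1, "translation": [0, 0, 0], "dr": [0, 0, 0]},
    {"gripper": 1, "translation": [0, 0, 0], "dr": [0, 0, 0]},
    {"gripper": 1, "translation": [0, 0, 0], "dr": [0, 0, 0]},
    {"gripper": 1, "translation": [0, 0, 0], "dr": [0, 0, 0]},
  ],
  squeeze=60,
)

```text
clock: 11.3
eef_pos: [602.4, 209.5, 172.9]
tcp_rot: [-3.141, -0.001, -0.181]
contact_force: [-0.4, -1.4, 6.7]
opening: 0.085
```

Emit:
jog_arm(
  deltas=[
    {"gripper": 1, "translation": [0, 0, 0], "dr": [0, 0, 0]},
    {"gripper": 1, "translation": [0, 0, 0], "dr": [0, 0, 0]},
  ],
)

```text
clock: 11.47
eef_pos: [602.4, 209.5, 172.9]
tcp_rot: [-3.141, -0.001, -0.181]
contact_force: [-0.1, -0.9, 6.8]
opening: 0.082
```

Emit:
jog_arm(
  deltas=[
    {"gripper": 1, "translation": [0, 0, 0.05], "dr": [0, 0, 0]},
    {"gripper": 1, "translation": [0, 0, 0.1], "dr": [0, 0, 0]},
    {"gripper": 1, "translation": [0, 0, 0.15], "dr": [0, 0, 0]},
    {"gripper": 1, "translation": [0, 0, 0.15], "dr": [0, 0, 0]},
    {"gripper": 1, "translation": [0, 0, 0.2], "dr": [0, 0, 0]},
    {"gripper": 1, "translation": [0, 0, 0.2], "dr": [0, 0, 0]},
    {"gripper": 1, "translation": [0, 0, 0.2], "dr": [0, 0, 0]},
    {"gripper": 1, "translation": [0, 0, 0.15], "dr": [0, 0, 0]},
    {"gripper": 1, "translation": [0, 0, 0], "dr": [0, 0, 0]},
    {"gripper": 1, "translation": [0, 0, 0], "dr": [0, 0, 0]},
  ],
)

```text
clock: 12.3
eef_pos: [601.9, 209.4, 292.3]
tcp_rot: [-3.141, -0.001, -0.181]
contact_force: [-0.5, -0.2, -5.1]
opening: 0.084
```

```bash
python3 - <<'E'
from h import *
import pickle
s=r.sense();c=r.calibration("wrist");f=r.grab_frame("wrist");cv2.imwrite("pics/w5.png",f);pickle.dump((s,c),open("w5.pkl","wb"));print(s["eef_pos"],s["tcp_rot"],s["opening"],s["contact_force"])
cv2.imwrite("pics/w5b.png",cv2.resize(f[40:340,90:490],(800,600),interpolation=cv2.INTER_CUBIC))
E
```

```text
[601.91222391 209.43354158 292.3454812 ] [-3.14102139e+00 -9.98943246e-04 -1.80627048e-01] 0.08407438087070271 [-0.53885467 -0.23162377 -5.13040741]
```

View pics/w5b.png

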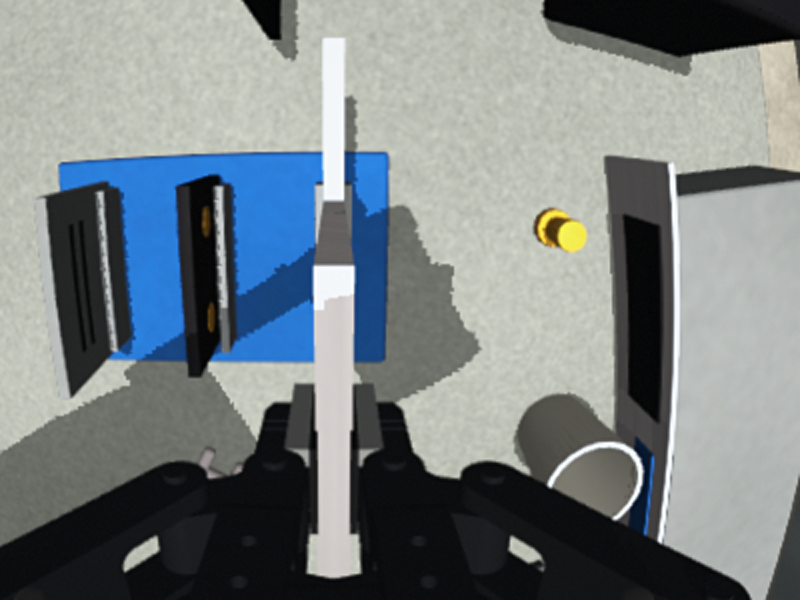

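The bracket is lifted clear, with the leg's top edge from (334,265) to (333,576) and the foot end at (334,38); the other panels are unmoved.

```bash
python3 - <<'E'
from h import *
import pickle
np.set_printoptions(precision=2,suppress=True)
s,c=pickle.load(open("w5.pkl","rb"))
O=lambda p:((p[0]+.5)/2-.5+90,(p[1]+.5)/2-.5+40)
P=lambda p,z:atz("wrist",O(p),z,c)
t=s["eef_pos"];y=s["tcp_rot"][2];ex=np.array([np.cos(y),np.sin(y),0]);ey=np.array([-np.sin(y),np.cos(y),0])
zt=t[2]+4.1
for n,p,z in(("A",(334,265),zt),("B",(333,576),zt),("foot",(334,38),zt-120)):
    X=P(p,z);d=X-t;print(n,X,"tool x,y:",d@ex,d@ey)
E
```

```text
A [610.9  256.2  296.45] tool x,y: 0.43728520037288376 47.620487232934025
B [596.54 178.96 296.45] tool x,y: 0.19216870664437646 -30.942945744753413
foot [622.61 318.8  176.45] tool x,y: 0.7172276658380738 111.31011041506218
```

Emit:
jog_arm(
  deltas=[
    {"gripper": 1, "translation": [-0.05, -0.1, 0.1], "dr": [0, 0, 0]},
    {"gripper": 1, "translation": [-0.06, -0.25, 0], "dr": [0, 0, 0.016]},
    {"gripper": 1, "translation": [-0.06, -0.35, 0], "dr": [0, 0, 0.016]},
    {"gripper": 1, "translation": [-0.06, -0.35, 0], "dr": [0, 0, 0.016]},
    {"gripper": 1, "translation": [-0.06, -0.35, 0], "dr": [0, 0, 0.016]},
    {"gripper": 1, "translation": [-0.06, -0.35, 0], "dr": [0, 0, 0.016]},
    {"gripper": 1, "translation": [-0.06, -0.35, 0], "dr": [0, 0, 0.016]},
    {"gripper": 1, "translation": [-0.06, -0.35, 0], "dr": [0, 0, 0.016]},
    {"gripper": 1, "translation": [-0.06, -0.35, 0], "dr": [0, 0, 0.016]},
    {"gripper": 1, "translation": [-0.04, -0.35, 0], "dr": [0, 0, 0.016]},
    {"gripper": 1, "translation": [0, -0.35, 0], "dr": [0, 0, 0.017]},
    {"gripper": 1, "translation": [0, -0.25, 0], "dr": [0, 0, 0]},
  ],
)

```text
clock: 13.35
eef_pos: [543.2, -168.5, 301.1]
tcp_rot: [3.141, 0.002, 0.073]
contact_force: [0.6, -0.3, -5.8]
opening: 0.085
```

Emit:
jog_arm(
  deltas=[
    {"gripper": 1, "translation": [0, -0.15, 0], "dr": [0, 0, 0]},
    {"gripper": 1, "translation": [0, 0, 0], "dr": [0, 0, 0]},
    {"gripper": 1, "translation": [0, 0, 0], "dr": [0, 0, 0]},
  ],
)

```text
clock: 13.6
eef_pos: [544.0, -181.0, 301.0]
tcp_rot: [-3.14, 0.002, 0.07]
contact_force: [0.0, 0.1, -4.9]
opening: 0.084
```

Emit:
jog_arm(
  deltas=[
    {"gripper": 1, "translation": [0, -0.11, -0.15], "dr": [0, 0, 0]},
    {"gripper": 1, "translation": [0, 0, -0.25], "dr": [0, 0, 0]},
    {"gripper": 1, "translation": [0, 0, -0.2], "dr": [0, 0, 0]},
    {"gripper": 1, "translation": [0, 0, -0.1], "dr": [0, 0, 0]},
    {"gripper": 1, "translation": [0, 0, -0.09], "dr": [0, 0, 0]},
    {"gripper": 1, "translation": [0, 0, 0], "dr": [0, 0, 0]},
    {"gripper": 1, "translation": [0, 0, 0], "dr": [0, 0, 0]},
    {"gripper": 1, "translation": [0, 0, 0], "dr": [0, 0, 0]},
  ],
)

```text
clock: 14.27
eef_pos: [545.6, -191.6, 223.9]
tcp_rot: [3.141, -0.002, 0.073]
contact_force: [-0.3, 0.2, -5.3]
opening: 0.086
```

```bash
python3 - <<'E'
from h import *
s=r.sense();print(s["eef_pos"],s["tcp_rot"],s["contact_force"])
f=r.grab_frame("scene");cv2.imwrite("pics/s6.png",f)
g=r.grab_frame("wrist");cv2.imwrite("pics/w6.png",g)
s=r.sense();print(s["eef_pos"])
k=cv2.resize(f[150:330,90:270],(400,400),interpolation=cv2.INTER_CUBIC)
cv2.imwrite("pics/c6.png",np.hstack([k,cv2.resize(g[40:360,96:416],(400,400))]))
E
```

```text
[ 545.6182688  -191.55534002  223.91021174] [ 3.14094572e+00 -1.58658444e-03  7.25732233e-02] [-0.30834602  0.17893681 -5.26660391]
[ 545.55406528 -191.71483163  223.98599541]
```

View pics/c6.png

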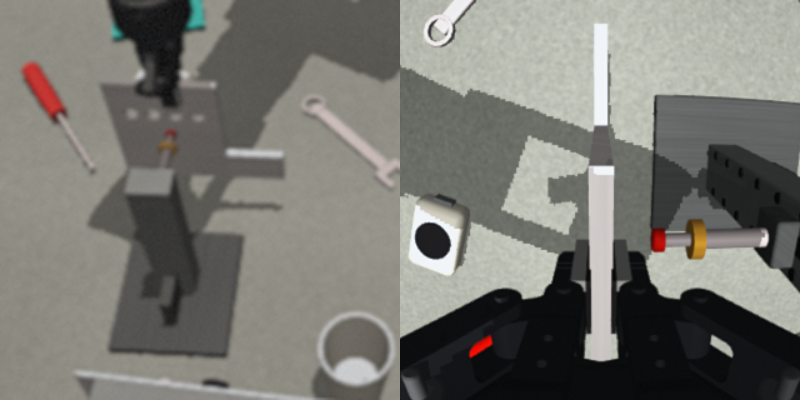

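c6 shows the bracket in front of the stud with the foot on the +y side, the red head (658,240) about 20 mm ahead of the sheet, and everything else undisturbed. I approach gently along the stud.

Emit:
jog_arm(
  deltas=[
    {"gripper": 1, "translation": [0, -0.006, -0.022], "dr": [0, 0, 0]},
    {"gripper": 1, "translation": [0.05, 0.004, 0], "dr": [0, 0, 0]},
    {"gripper": 1, "translation": [0.05, 0.003, 0], "dr": [0, 0, 0]},
    {"gripper": 1, "translation": [0.05, 0.004, 0], "dr": [0, 0, 0]},
    {"gripper": 1, "translation": [0.02, 0.001, 0], "dr": [0, 0, 0]},
    {"gripper": 1, "translation": [0, 0, 0], "dr": [0, 0, 0]},
    {"gripper": 1, "translation": [0, 0, 0], "dr": [0, 0, 0]},
  ],
)

```text
clock: 14.95
eef_pos: [561.9, -191.0, 220.4]
tcp_rot: [-3.141, 0.0, 0.072]
contact_force: [-0.0, 0.1, -4.4]
opening: 0.088
```

Emit:
jog_arm(
  deltas=[
    {"gripper": 1, "translation": [0.01, 0.001, 0], "dr": [0, 0, 0]},
    {"gripper": 1, "translation": [0.01, 0, 0], "dr": [0, 0, 0]},
    {"gripper": 1, "translation": [0, 0, 0], "dr": [0, 0, 0]},
  ],
)

```text
clock: 15.2
eef_pos: [564.0, -190.9, 220.6]
tcp_rot: [3.142, -0.0, 0.072]
contact_force: [-0.1, 0.5, -4.2]
opening: 0.082
```

Emit:
jog_arm(
  deltas=[
    {"gripper": 1, "translation": [0.01, 0.001, 0], "dr": [0, 0, 0]},
    {"gripper": 1, "translation": [0, 0, 0], "dr": [0, 0, 0]},
  ],
)

```text
clock: 15.37
eef_pos: [565.0, -190.8, 220.6]
tcp_rot: [3.142, -0.0, 0.072]
contact_force: [0.1, 0.1, -4.6]
opening: 0.084
```

Emit:
jog_arm(
  deltas=[
    {"gripper": 1, "translation": [0.01, 0.001, 0], "dr": [0, 0, 0]},
    {"gripper": 1, "translation": [0, 0, 0], "dr": [0, 0, 0]},
  ],
)

```text
clock: 15.53
eef_pos: [566.0, -190.7, 220.6]
tcp_rot: [3.142, -0.0, 0.072]
contact_force: [-0.3, -0.4, -5.1]
opening: 0.082
```

Emit:
jog_arm(
  deltas=[
    {"gripper": 1, "translation": [0.01, 0, 0.01], "dr": [0, 0, 0]},
    {"gripper": 1, "translation": [0, 0, 0], "dr": [0, 0, 0]},
  ],
)

```text
clock: 15.7
eef_pos: [567.1, -190.8, 221.8]
tcp_rot: [3.141, -0.0, 0.072]
contact_force: [-0.1, -0.6, -5.2]
opening: 0.079
```

Emit:
jog_arm(
  deltas=[
    {"gripper": 1, "translation": [0.01, 0.001, 0], "dr": [0, 0, 0]},
    {"gripper": 1, "translation": [0, 0, 0], "dr": [0, 0, 0]},
  ],
)

```text
clock: 15.87
eef_pos: [568.0, -190.7, 221.6]
tcp_rot: [3.142, -0.0, 0.072]
contact_force: [0.3, 0.7, -5.5]
opening: 0.084
```

Emit:
jog_arm(
  deltas=[
    {"gripper": 1, "translation": [0.01, 0.001, 0], "dr": [0, 0, 0]},
    {"gripper": 1, "translation": [0, 0, 0], "dr": [0, 0, 0]},
  ],
)

```text
clock: 16.03
eef_pos: [569.0, -190.5, 221.6]
tcp_rot: [3.142, -0.0, 0.072]
contact_force: [-0.2, 0.1, -5.6]
opening: 0.086
```

Emit:
jog_arm(
  deltas=[
    {"gripper": 1, "translation": [0.01, 0, 0], "dr": [0, 0, 0]},
    {"gripper": 1, "translation": [0, 0, 0], "dr": [0, 0, 0]},
  ],
)

```text
clock: 16.2
eef_pos: [570.0, -190.5, 221.6]
tcp_rot: [3.142, -0.0, 0.072]
contact_force: [-0.5, -0.2, -5.6]
opening: 0.084
```

Past the head's front without contact, so I continue.

Emit:
jog_arm(
  deltas=[
    {"gripper": 1, "translation": [0.01, 0.001, 0], "dr": [0, 0, 0]},
    {"gripper": 1, "translation": [0.01, 0.001, 0], "dr": [0, 0, 0]},
    {"gripper": 1, "translation": [0, 0, 0], "dr": [0, 0, 0]},
  ],
)

```text
clock: 16.45
eef_pos: [572.1, -190.3, 221.6]
tcp_rot: [3.142, -0.0, 0.072]
contact_force: [0.1, -0.2, -4.9]
opening: 0.082
```

Emit:
jog_arm(
  deltas=[
    {"gripper": 1, "translation": [0.01, 0, 0], "dr": [0, 0, 0]},
    {"gripper": 1, "translation": [0.01, 0.001, 0], "dr": [0, 0, 0]},
    {"gripper": 1, "translation": [0, 0, 0], "dr": [0, 0, 0]},
  ],
)

```text
clock: 16.7
eef_pos: [574.1, -190.2, 221.6]
tcp_rot: [3.142, -0.0, 0.072]
contact_force: [0.1, -0.5, -5.0]
opening: 0.08
```

Emit:
jog_arm(
  deltas=[
    {"gripper": 1, "translation": [0.01, 0.001, 0], "dr": [0, 0, 0]},
    {"gripper": 1, "translation": [0.01, 0.001, 0], "dr": [0, 0, 0]},
    {"gripper": 1, "translation": [0, 0, 0], "dr": [0, 0, 0]},
  ],
)

```text
clock: 16.95
eef_pos: [576.1, -190.0, 221.6]
tcp_rot: [3.142, -0.0, 0.072]
contact_force: [-0.5, 0.1, -6.2]
opening: 0.086
```

Emit:
jog_arm(
  deltas=[
    {"gripper": 1, "translation": [0.01, 0, 0], "dr": [0, 0, 0]},
    {"gripper": 1, "translation": [0.01, 0.001, 0], "dr": [0, 0, 0]},
    {"gripper": 1, "translation": [0, 0, 0], "dr": [0, 0, 0]},
  ],
)

```text
clock: 17.2
eef_pos: [578.1, -189.9, 221.6]
tcp_rot: [3.142, -0.0, 0.072]
contact_force: [-0.2, 0.4, -4.7]
opening: 0.08
```

Emit:
jog_arm(
  deltas=[
    {"gripper": 1, "translation": [0.01, 0.001, 0], "dr": [0, 0, 0]},
    {"gripper": 1, "translation": [0.01, 0.001, 0], "dr": [0, 0, 0]},
    {"gripper": 1, "translation": [0, 0, 0], "dr": [0, 0, 0]},
  ],
)

```text
clock: 17.45
eef_pos: [580.1, -189.7, 221.6]
tcp_rot: [3.142, -0.0, 0.072]
contact_force: [1.1, 0.2, -4.9]
opening: 0.081
```

Emit:
jog_arm(
  deltas=[
    {"gripper": 1, "translation": [0.01, 0, 0], "dr": [0, 0, 0]},
    {"gripper": 1, "translation": [0.01, 0.001, 0], "dr": [0, 0, 0]},
    {"gripper": 1, "translation": [0, 0, 0], "dr": [0, 0, 0]},
  ],
)

```text
clock: 17.7
eef_pos: [582.1, -189.6, 221.6]
tcp_rot: [3.142, -0.0, 0.072]
contact_force: [-0.4, -0.0, -5.2]
opening: 0.088
```

Emit:
jog_arm(
  deltas=[
    {"gripper": 1, "translation": [0.01, 0, -0.01], "dr": [0, 0, 0]},
    {"gripper": 1, "translation": [0, 0, -0.01], "dr": [0, 0, 0]},
    {"gripper": 1, "translation": [0, 0, -0.01], "dr": [0, 0, 0]},
    {"gripper": 1, "translation": [0, 0, 0], "dr": [0, 0, 0]},
    {"gripper": 1, "translation": [0, 0, 0], "dr": [0, 0, 0]},
  ],
)

```text
clock: 18.12
eef_pos: [582.8, -189.6, 218.4]
tcp_rot: [-3.141, 0.0, 0.072]
contact_force: [-0.5, 0.0, -4.7]
opening: 0.08
```

Emit:
jog_arm(
  deltas=[
    {"gripper": 1, "translation": [0, 0, -0.01], "dr": [0, 0, 0]},
    {"gripper": 1, "translation": [0, 0, 0], "dr": [0, 0, 0]},
  ],
)

```text
clock: 18.28
eef_pos: [582.9, -189.7, 217.6]
tcp_rot: [3.142, -0.0, 0.072]
contact_force: [0.3, -0.3, -5.3]
opening: 0.083
```

Emit:
jog_arm(
  deltas=[
    {"gripper": 1, "translation": [0, 0, -0.005], "dr": [0, 0, 0]},
    {"gripper": 1, "translation": [0, 0, 0], "dr": [0, 0, 0]},
  ],
)

```text
clock: 18.45
eef_pos: [583.0, -189.7, 217.4]
tcp_rot: [3.141, -0.0, 0.072]
contact_force: [-0.1, 0.3, -2.1]
opening: 0.085
```

Emit:
jog_arm(
  deltas=[
    {"gripper": 1, "translation": [0, 0, -0.005], "dr": [0, 0, 0]},
    {"gripper": 1, "translation": [0, 0, 0], "dr": [0, 0, 0]},
  ],
)

```text
clock: 18.62
eef_pos: [583.0, -189.7, 217.1]
tcp_rot: [3.141, -0.001, 0.072]
contact_force: [-2.2, 1.1, 1.9]
opening: 0.079
```

Emit:
jog_arm(
  deltas=[
    {"gripper": 1, "translation": [0, 0, 0.002], "dr": [0, 0, 0]},
    {"gripper": 1, "translation": [0, 0, 0], "dr": [0, 0, 0]},
    {"gripper": 0.82, "translation": [0, 0, 0], "dr": [0, 0, 0]},
    {"gripper": 0.8, "translation": [0, 0, 0], "dr": [0, 0, 0]},
    {"gripper": 0.78, "translation": [0, 0, 0], "dr": [0, 0, 0]},
    {"gripper": 0.74, "translation": [0, 0, 0], "dr": [0, 0, 0]},
    {"gripper": 0.7, "translation": [0, 0, 0], "dr": [0, 0, 0]},
    {"gripper": 0.65, "translation": [0, 0, 0], "dr": [0, 0, 0]},
    {"gripper": 0.6, "translation": [0, 0, 0], "dr": [0, 0, 0]},
    {"gripper": 0.55, "translation": [0, 0, 0], "dr": [0, 0, 0]},
    {"gripper": 0.5, "translation": [0, 0, 0], "dr": [0, 0, 0]},
    {"gripper": 0.5, "translation": [0, 0, 0], "dr": [0, 0, 0]},
  ],
  squeeze=20,
)

```text
clock: 19.62
eef_pos: [582.9, -189.6, 216.8]
tcp_rot: [-3.142, -0.0, 0.072]
contact_force: [-0.0, 0.5, -0.4]
opening: 0.248
```

```bash
python3 - <<'E'
from h import *
s=r.sense();print(s["eef_pos"],s["tcp_rot"],s["contact_force"],s["opening"])
f=r.grab_frame("scene");g=r.grab_frame("wrist")
k=cv2.resize(f[130:330,80:280],(400,400),interpolation=cv2.INTER_CUBIC)
cv2.imwrite("pics/c7.png",np.hstack([k,cv2.resize(g[40:360,96:416],(400,400))]))
E
```

```text
[ 582.8530077  -189.64196475  216.78609698] [-3.14157934e+00 -1.52582941e-05  7.21283791e-02] [-0.00865973  0.45848571 -0.44383936] 0.2483135554489159
```

View pics/c7.png

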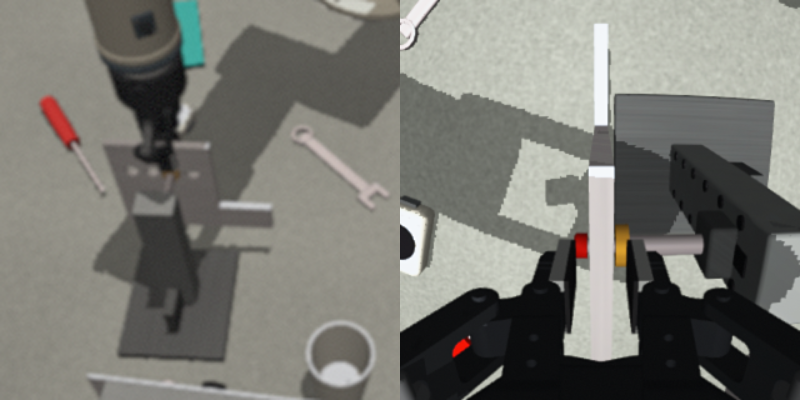

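The bracket hangs between the red head (581,245) and the brass collar (622,243), jaws clear of it on both sides. I retreat straight up.

Emit:
jog_arm(
  deltas=[
    {"gripper": 0.5, "translation": [0, 0, 0.03], "dr": [0, 0, 0]},
    {"gripper": 0.5, "translation": [0, 0, 0.06], "dr": [0, 0, 0]},
    {"gripper": 0.5, "translation": [0, 0, 0.1], "dr": [0, 0, 0]},
    {"gripper": 0.5, "translation": [0, 0, 0.2], "dr": [0, 0, 0]},
    {"gripper": 0.5, "translation": [0, 0, 0.3], "dr": [0, 0, 0]},
    {"gripper": 0.5, "translation": [0, 0, 0.3], "dr": [0, 0, 0]},
    {"gripper": 0.5, "translation": [-0.3, 0, 0.1], "dr": [0, 0, 0]},
    {"gripper": 0.5, "translation": [-0.4, 0, 0], "dr": [0, 0, 0]},
    {"gripper": 0.5, "translation": [-0.4, 0, 0], "dr": [0, 0, 0]},
    {"gripper": 0.5, "translation": [-0.3, 0, 0], "dr": [0, 0, 0]},
    {"gripper": 0.5, "translation": [0, 0, 0], "dr": [0, 0, 0]},
    {"gripper": 0.5, "translation": [0, 0, 0], "dr": [0, 0, 0]},
  ],
)

```text
clock: 20.72
eef_pos: [442.1, -189.8, 327.3]
tcp_rot: [3.14, -0.002, 0.071]
contact_force: [0.1, -0.4, 0.6]
opening: 0.249
```

Emit:
jog_arm(
  deltas=[
    {"gripper": 0.5, "translation": [0, 0, 0], "dr": [0, 0, 0]},
    {"gripper": 0.5, "translation": [0, 0, 0], "dr": [0, 0, 0]},
    {"gripper": 0.5, "translation": [0, 0, 0], "dr": [0, 0, 0]},
    {"gripper": 0.5, "translation": [0, 0, 0], "dr": [0, 0, 0]},
    {"gripper": 0.5, "translation": [0, 0, 0], "dr": [0, 0, 0]},
    {"gripper": 0.5, "translation": [0, 0, 0], "dr": [0, 0, 0]},
  ],
)

```text
clock: 21.22
eef_pos: [443.2, -189.6, 325.5]
tcp_rot: [-3.141, 0.0, 0.072]
contact_force: [-0.2, -0.2, 0.1]
opening: 0.25
```

```bash
python3 - <<'E'
from h import *
f=r.grab_frame("scene");g=r.grab_frame("wrist");t=r.grab_frame("top")
for _ in range(4): r.grab_frame("top")
f2=r.grab_frame("scene"); w=(slice(150,300),slice(90,240))
print("motion diff",np.abs(f[w].astype(int)-f2[w]).max(),np.abs(f[w].astype(int)-f2[w]).mean(), r.sense()["contact_force"])
k=cv2.resize(f2[130:330,80:280],(400,400),interpolation=cv2.INTER_CUBIC)
cv2.imwrite("pics/c8.png",np.hstack([k,cv2.resize(g[0:384,100:484],(400,400))]))
E
```

```text
motion diff 14 1.0949481481481482 [-0.19614029 -0.43844408 -0.60607731]
```

View pics/c8.png

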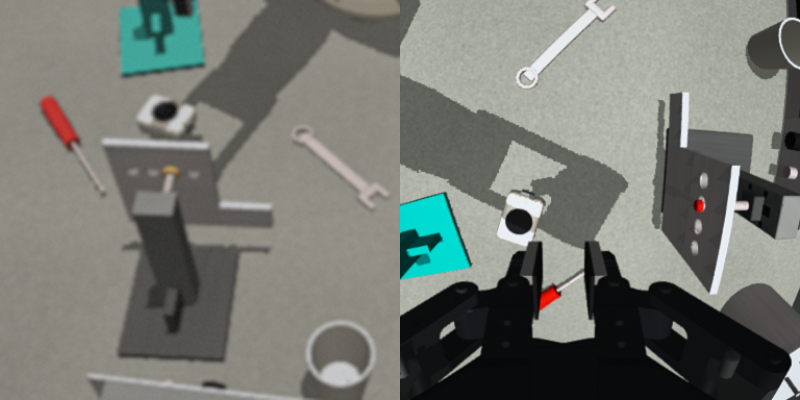

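The red head shows through the second hole from the foot (hole_c). The bracket hangs level and still, with the gripper away from it.

```bash
python3 -c "
from rig import r
print(r.sign_off())"
```

```text
the job is handed in; nothing more can be done
None
```

The bare aluminium bracket hangs on the grey upright's stud by hole_c (y = +12), the hole above its centre of gravity. I handed the job in at about 21.5 s of the 67 s allowed.

**Finding the stud:** I located it with the wrist camera, then felt for it with the closed fingertips from above and from both sides. The axis is at about y -190.8, z 175.8. The hardest reading on the stud was about 14 N.

**Hanging:** I gripped the top strip over y ≈ 12 and threaded the hole over the head with no contact felt. I then lowered it until the groove took its weight, at TCP height 217.4 against a predicted 217.2, opened the jaws part way and withdrew.

**Last checks:**
- The red head shows through the second hole from the foot.
- Just after release, the wrist view showed the sheet between head and collar. The final view is from the front, so it does not show the groove.
- The sheet looks level, by eye only.
- Two scene pictures about 0.3 s apart differ only by image noise.
- The gripper is well away from the bracket and the force reading is near zero.
- The upright, screwdriver, wrench, microphone and cup look unmoved in the last views. The two holder panels and the adapter looked unmoved just after the lift and were not checked again.

**Disagreements, all small:** The camera put the stud's height about 1.7 mm above the touch value, and I used the touch value. The estimates of the upright's yaw ranged from 3.6° to 5.1°. I used about 4.1°, and it fitted.

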